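Weigh the top plate of the stack

ROBOT

A 6-joint arm with a two-finger parallel gripper is mounted at the origin on the work surface. World frame = base frame: x ahead of the robot, y to its left, z up, the work surface at z = 0. Lengths are in m, angles in rad, forces in N, time in s.
With the tool pointing down it reaches from about 0.35 to 0.85 m from the base axis. Payload 8.1 kg.
Tool frame: the origin (TCP) lies on the mounting face of the last link; the fingertips stand 186 mm ahead of it and the grasp point (between the pads) lies 167 mm ahead of it; y points along the fingers, x is the direction in which the jaws open and shut, and the axes are right-handed (so a half turn about y gives the same grasp; the last joint's range is limited). The gripper opens to 93 mm and grips with 3 to 60 N. Pads are 15 mm wide; open, the fingers measure 128 mm over their backs; the gripper's body (75 mm by 188 mm) begins 65 mm behind the grasp point.
Start: joints at [-1.359, 0.13, 1.488, -0, 1.523, -0.085], TCP at [0.175, -0.574, 0.405] pointing down, gripper open.
Joint ranges: [-2.96, 2.96], [-0.89, 2.26], [0.02, 2.5], [-1.34, 4.48], [0, 2.73], [-2.66, 2.66]. Speed limits (rad/s): [2.39, 2.39, 2.79, 3.14, 3.14, 3.14].

INTERFACE

Orientations are given as a rotation vector (axis times angle).
In Python, from plant import robot, imaging gives the robot as it stands.
- The arm moves only by the shell command python3 -m inch 'ROWS' [OPENING] [FORCE]. ROWS is JSON, a list of rows, each an object of numbers: "x", "y", "z": the shift along the tool's x, y, z in mm; "twist": the turn about the tool's y in rad. In form: [{"x": .., "y": .., "z": .., "twist": ..}, ...]. A call has 1 to 12 rows; each row shifts and turns the commanded pose from where the row before left it, along the tool's axes as they then stand; what a row does not reach is not made up. A row lasts 1/10 s, in which the tool goes at most 50 mm and 8.59 degrees, less where a joint would pass 70% of its speed; a pose out of reach is approached as far as the arm can. A call with a gripper value outside its range is refused whole. OPENING is the gripper command: -1 is shut, 1 is fully open, values between are in proportion, set as the call begins (- or left out, the last holds). The fingers move at their own pace and stop on an object; FORCE is the grip in N (left out, the last holds). Time passes only in rows, so rows that do not move let the fingers close. It gives the time, the measured TCP pose, the force and the opening at its end, in the units of the state.
- robot.read_state(): the state, without advancing time (a new reading comes with each control period).
- imaging.read_camera(name): name is "scene" or "top" or "wrist"; returns a dict with "color" (400x640x3 uint8, red, green, blue), "depth" (400x640 float32, m along the optical axis (not along the pixel's ray), 0 where there is no reading), "fx", "fy", "cx", "cy" (pixels), "rvec" (rotation vector, rad) and "tvec" (3), from world to camera coordinates, as OpenCV has them; the wrist camera has in their place "tool_from_camera" (4x4, takes a point from camera to tool coordinates, whose origin is the TCP and whose axes are the tool frame's). Camera axes: x right, y down, z forward; pixel columns grow to the right and rows downward; lengths in m; the calibration is good to about 2 mm. A picture is of the moment at which its call begins: read the wrist's pose just before it.
- robot.close_job(): hands the job in, once; it reports no verdict.
The state is a dict: "t": time; "q": joint angles; "dq": joint speeds; "joint_torque": joint torques, N m; "tool_pos": TCP position; "orientation": TCP orientation; "force": force on the tool from outside, world axes, zero at the start; "wrist_torque": the same for the moment, N m; "opening": finger opening in m.
Only numpy, scipy, OpenCV 4.12 (cv2) and the standard library are available. Lean on these libraries where they do the work, as an engineer would, in place of code of your own. Each camera call takes 0.05 s, during which the arm holds its last target.

TASK

Weigh the top cover plate of the stack on the bench scale: lift the check weight off the pan and stand it gently in its tray beside the smaller weight, then press the zero key once the pan is empty. Then slide the top plate sideways off the stack straight across onto the pan (the oiled plates cling, so do not lift or tip it) and leave it lying flat, in the middle of the pan and square with it. Leave the rest of the stack and everything else on the bench as it is.

Things in the scene. Friction and masses are not known exactly. Their poses are not given: they have to be found in the camera images.
- scale: Fixed bench scale, grey, with a rimless steel pan, 220 (x) by 250 (y) mm, its flat top 75 mm above the bench. Origin on the bench under the pan's centre; x points away from the console, y along the pan's long way, z up. The housing does not stick out past the pan except for the console (display and keys, up to 71 mm high) on the -x side, from x = -110 to -175 mm.
- pan_centre (a point): Centre of the flat top of the scale's pan, 75 mm above the bench; axes as the scale.
- zero_key_top (a point): Centre of the top of the zero key, the only raised round key on the console (26 mm across, white on a black ring), 142 mm in front (-x) of the pan centre and 85 mm to its -y side; its top is 71 mm above the bench when up; it is pressed straight down.
- zero_key (a joint): Travel of the sprung zero key: 0 up, 0.005 m fully down, which takes about 4 N; it counts as pressed beyond 0.0035 m. It springs back.
- top_plate: Top one of five alike flat ground aluminium plates, 160 (x) by 110 (y) by 14 mm, 0.66 kg; origin at the centre of its underside, which starts 78 mm above the bench, 3 mm above the pan. The untidy stack stands at the pan's +y or -y side, a long edge about 25 mm from it. Pushed on its far long edge, within its own thickness, it slides off alone; friction about 0.6.
- plate2: Second plate of the stack, right under the top plate, alike; its top is 78 mm above the bench. Origin at the centre of its underside.
- plate3: Third plate, alike. Origin at the centre of its underside.
- plate4: Fourth plate, alike. Origin at the centre of its underside.
- plate5: Lowest plate, alike. Origin at the centre of its underside.
- pad: Fixed low wooden pad under the stack, 170 (x) by 110 (y) by 22 mm. Origin at the centre of its underside.
- check_weight: The larger steel check weight, about 0.5 kg, standing on the scale's pan: round body 40 mm across and 48 mm high, a narrow neck, and a knob 28 mm across from 59 mm to its top at 72 mm. Origin at the centre of its underside, z up.
- weight_tray: Fixed shallow open tray of black plastic for the check weights, 170 (x) by 120 (y) mm outside and 22 mm high, walls and floor 5 mm, on the other side of the scale from the stack. Origin at the centre of its underside.
- weight_tray_in (a point): Centre of the tray's inner floor, 5 mm above the bench; inside 160 (x) by 110 (y) mm.
- small_weight: Bystander: smaller steel weight standing in the tray anywhere near its middle line, body 30 mm across, 46 mm high to the top of its knob. Origin at the centre of its underside.
- spray_bottle: Bystander: closed white bottle, 60 mm across, 170 mm high, standing beyond the stack or the tray. Origin at the centre of its underside.
- oil_tin: Bystander: steel tin, 68 mm across, 110 mm high, standing beyond the stack or the tray. Origin at the centre of its underside.
- caliper: Bystander: caliper lying on the bench towards the robot, 200 mm long (y), 13 mm high. Origin under its middle.
- bench_brush: Bystander: wooden hand brush lying on the bench towards the robot, 200 mm long (x), 42 mm wide, 20 mm high. Origin under its middle.
- media_scoop: Bystander: aluminium scoop lying at the back, about 215 mm long (y), 60 mm wide, 45 mm high. Origin under the middle of its bowl.
- casting: Bystander: die-cast bracket lying at the back, 50 (x) by 100 (y) by 45 mm. Origin under its middle.
Mind the look-alikes: they are no part of the job. What is shaped like the top_plate but green is not meant. What is shaped like the check_weight but blue is not meant.

How it is judged:
On the way, in this order (a step that is already met when the one before it is completed fails the run):
1. the check weight stands upright in its tray, let go (x of check_weight in the frame of weight_tray_in between -0.066 and 0.066 m and y of check_weight in the frame of weight_tray_in between -0.041 and 0.041 m and z of check_weight in the frame of weight_tray_in below 0.006 m and angle between check_weight's own z axis and vertical below 0.1 rad and linear speed of check_weight below 0.02 m/s and contact force between check_weight and the fingers below 0.3 N), for 0.2 s.
2. the zero key is pressed (beyond 3.5 mm) with the pan empty: the check weight in the tray and the top plate still on the stack (value of joint zero_key above 0.0035 m and distance of top_plate from where it was at the start of the episode below 0.015 m and x of check_weight in the frame of weight_tray_in between -0.066 and 0.066 m and y of check_weight in the frame of weight_tray_in between -0.041 and 0.041 m and z of check_weight in the frame of weight_tray_in below 0.006 m and angle between check_weight's own z axis and vertical below 0.1 rad and linear speed of check_weight below 0.02 m/s), for 0.05 s.
At the end, for the whole second after the job is handed in: Top plate at rest flat on the pan, centre within 20 mm of the pan's, square within 8 degrees; check weight upright on its tray's floor inside the walls; key up; other plates within 8 mm of their start and flat; bystanders within 20 mm of theirs (horizontal distance between top_plate and pan_centre below 0.02 m and angle between the x axis of top_plate and the x axis of scale, either way round below 0.14 rad and z of top_plate in the frame of pan_centre below 0.003 m and angle between each of top_plate, plate2, plate3, plate4, plate5's own z axis and vertical below 0.03 rad and linear speed of top_plate below 0.01 m/s and value of joint zero_key below 0.001 m and x of check_weight in the frame of weight_tray_in between -0.066 and 0.066 m and y of check_weight in the frame of weight_tray_in between -0.041 and 0.041 m and z of check_weight in the frame of weight_tray_in below 0.006 m and angle between check_weight's own z axis and vertical below 0.1 rad and linear speed of check_weight below 0.02 m/s and distance of each of plate2, plate3, plate4, plate5 from where it was at the start of the episode below 0.008 m and distance of each of small_weight, spray_bottle, oil_tin, caliper, bench_brush, media_scoop, casting from where it was at the start of the episode below 0.02 m); the robot touches nothing.
It fails at once if the top plate is lifted (its underside more than 12 mm above where it started) (height (world z) of top_plate above 0.09 m).
It fails at once if the top plate is tipped by more than 10 degrees (angle between top_plate's own z axis and vertical above 0.175 rad).
It fails at once if one of the other plates is shifted by more than 12 mm (distance of any of plate2, plate3, plate4, plate5 from where it was at the start of the episode above 0.012 m).
It fails at once if a bystander is shifted by more than 25 mm or knocked over (distance of any of small_weight, spray_bottle, oil_tin, caliper, bench_brush, media_scoop, casting from where it was at the start of the episode above 0.025 m or angle between any of small_weight, spray_bottle, oil_tin, caliper, bench_brush, media_scoop, casting's own z axis and vertical above 0.4 rad).
It fails at once if the check weight is let fall (more than about 10 mm) instead of being set down (linear speed of check_weight above 0.45 m/s and contact force between check_weight and the fingers below 0.2 N).
It also fails if it takes over 64 s, if anything falls off the work surface, if the arm or the gripper's body presses on something with over 40 N, if the wrist force passes 120 N, or if a joint passes its speed limit or range.

## Working session

There is one attempt and no reset: what is moved stays moved. The work goes in short steps, Python scripts to look and compute and a shell command to move; the robot and the scene stay as the last step left them, time stands still between calls to the robot, and variables do not carry over. Pictures are saved under pics/ and viewed, and the job is handed in when it is done.

```bash
ls; mkdir -p pics
python3 - <<'E'
from plant import robot, imaging
import cv2
print(robot.read_state())
for n in ("scene","top","wrist"):
    c=imaging.read_camera(n); cv2.imwrite(f"pics/{n}0.png",c["color"][:,:,::-1])
    print(n,{k:v for k,v in c.items() if k not in("color","depth")})
E
```

```text
pics
{'t': 0.0, 'q': array([-1.35942999e+00,  1.31155398e-01,  1.48927648e+00,  2.07426894e-05,
        1.52299756e+00, -8.54074669e-02]), 'dq': array([ 0.00012038,  0.00041892,  0.00030926,  0.00056931, -0.00125749,
        0.00120681]), 'joint_torque': array([-3.75878917e-04, -5.59847510e+01, -4.91760635e+01,  7.66359223e-02,
        3.53684183e-02, -1.58657899e-04]), 'tool_pos': array([ 0.17543464, -0.57353999,  0.40369212]), 'orientation': array([-1.33383588,  0.98880601, -0.98654059]), 'force': array([-0.25269198, -0.6240824 , -0.09721564]), 'wrist_torque': array([-0.02230505, -0.00314211,  0.01050997]), 'opening': 0.09304417637907278}
scene {'fx': 492.9859702857919, 'fy': 492.9859702857919, 'cx': 330.13837942261557, 'cy': 199.37766370649234, 'rvec': array([ 1.44525   ,  1.90057403, -0.96934825]), 'tvec': array([ 0.11923708, -0.21353557,  1.78043977])}
top {'fx': 431.12900358468136, 'fy': 431.12900358468136, 'cx': 318.51064811572377, 'cy': 199.41587127031121, 'rvec': array([ 2.15490991, -2.101817  ,  0.19763111]), 'tvec': array([0.01741642, 0.53399405, 1.44017612])}
wrist {'fx': 351.67770795388225, 'fy': 351.67770795388225, 'cx': 314.60954428115235, 'cy': 197.76671126198838, 'tool_from_camera': array([[ 9.99999867e-01,  5.11899439e-04, -5.54245267e-05,
        -3.14826235e-04],
       [ 1.84766209e-04, -2.56286247e-01,  9.66600913e-01,
         1.88987390e-02],
       [ 4.80597921e-04, -9.66600795e-01, -2.56286308e-01,
         7.17668093e-02],
       [ 0.00000000e+00,  0.00000000e+00,  0.00000000e+00,
         1.00000000e+00]])}
```

View pics/scene0.png

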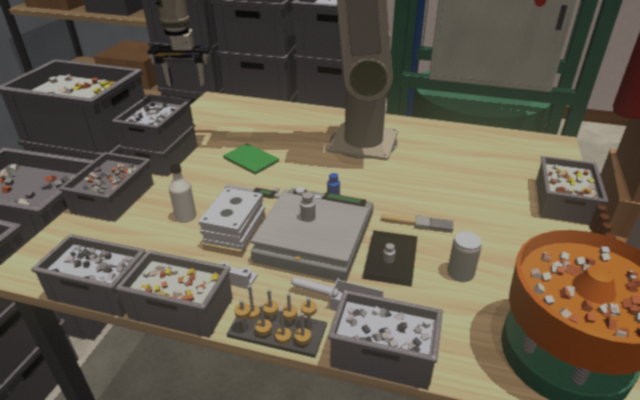

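View pics/top0.png

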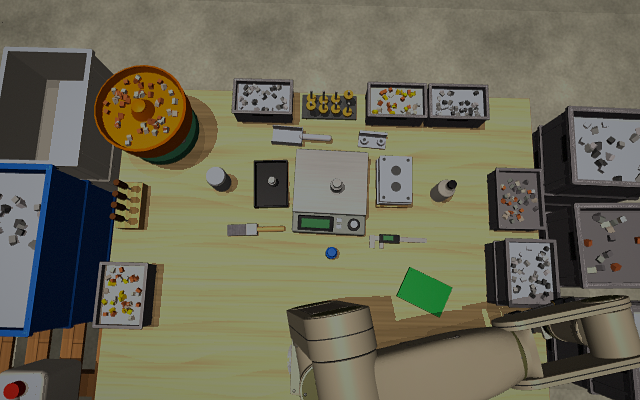

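View pics/wrist0.png

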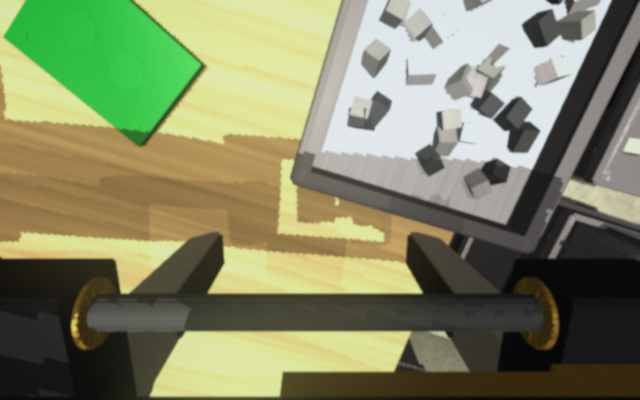

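```bash
cat > h.py <<'E'
from plant import robot, imaging
import cv2, numpy as np
from scipy.spatial.transform import Rotation as R
def pose(c,st=None):
    if "rvec" in c:
        r=cv2.Rodrigues(c["rvec"])[0]; return r.T, -r.T@c["tvec"]
    W=np.eye(4); W[:3,:3]=R.from_rotvec(st["orientation"]).as_matrix(); W[:3,3]=st["tool_pos"]
    M=W@c["tool_from_camera"]; return M[:3,:3],M[:3,3]
def ray(c,P,uv,z):
    uv=np.atleast_2d(np.array(uv,float)); d=np.c_[(uv[:,0]-c["cx"])/c["fx"],(uv[:,1]-c["cy"])/c["fy"],np.ones(len(uv))]@P[0].T
    s=(z-P[1][2])/d[:,2]; return P[1]+d*s[:,None]
def cloud(c,P):
    v,u=np.mgrid[:400,:640]; D=c["depth"]
    p=np.stack([(u-c["cx"])/c["fx"]*D,(v-c["cy"])/c["fy"]*D,D],-1)@P[0].T+P[1]
    p[D==0]=np.nan; return p
def rect(pts):
    (cx,cy),(w,h),a=cv2.minAreaRect((np.asarray(pts)[:,:2]*1000).astype(np.float32)); return np.round([cx,cy,w,h,a],1)
E
python3 - <<'E'
from h import *
st=robot.read_state(); print(R.from_rotvec(st["orientation"]).as_matrix().round(3))
c=imaging.read_camera("top"); P=pose(c); W=cloud(c,P); print("cam",P[1])
np.save("/tmp/W.npy",W)
col=c["color"][:,:,::-1]
cv2.imwrite("pics/topcrop.png",cv2.resize(col[120:270,210:470],None,fx=3,fy=3,interpolation=cv2.INTER_CUBIC))
for n,uv in dict(bench=(260,250),pan=(315,170),plate=(394,178),tray=(262,195),weight=(337,182),key=(353,224),small=(271,181),blue=(331,252),bottle=(450,184),tin=(217,178)).items(): print(n,W[uv[1],uv[0]].round(3))
def comp(zlo,zhi,box,seed=None):
    m=np.zeros((400,640),np.uint8); x0,y0,x1,y1=box
    z=W[...,2]; m[y0:y1,x0:x1]=((z>zlo)&(z<zhi))[y0:y1,x0:x1]
    n,l,s,ce=cv2.connectedComponentsWithStats(m)
    for i in range(1,n):
        if s[i,4]>15: p=W[l==i]; print((zlo,zhi),s[i],rect(p),np.nanmean(p,0).round(4))
comp(.085,.1,(370,140,420,215)); comp(.068,.082,(280,140,375,212)); comp(.068,.082,(400,140,420,215))
comp(.13,.155,(300,150,375,220)); comp(.04,.056,(250,155,290,210));comp(.013,.03,(245,155,295,212));comp(.04,.08,(310,235,350,270))
comp(.1,.2,(195,150,240,200));comp(.1,.2,(430,165,470,210))
E
```

```text
[[ 0.292 -0.     0.956]
 [-0.956  0.001  0.292]
 [-0.001 -1.     0.   ]]
cam [0.26539473 0.03360789 1.51261244]
bench [ 0.358  0.23  -0.001]
pan [0.631 0.045 0.076]
plate [ 0.606 -0.223  0.091]
tray [0.552 0.232 0.006]
weight [ 0.574 -0.028  0.15 ]
key [ 0.448 -0.087  0.074]
small [0.592 0.196 0.059]
blue [ 0.352 -0.015  0.074]
bottle [ 0.571 -0.387  0.172]
tin [0.585 0.37  0.114]
(0.085, 0.1) [ 379  155   33   48 1482] [ 604.2 -226.8  109.2  164.4   89.1] [ 0.6027 -0.2269  0.0929]
(0.068, 0.082) [ 292  149   76   63 4156] [593.4  -8.4 250.1 221.   88.5] [ 0.5938 -0.0065  0.076 ]
(0.13, 0.155) [332 179   9   9  62] [572.5 -26.   26.9  24.3   9.5] [ 0.5713 -0.0255  0.1467]
(0.04, 0.056) [268 177   7   7  29] [599.  197.9  22.3  19.   84.6] [0.5989 0.1956 0.0488]
(0.013, 0.03) [254 160  34  48 276] [592.6 202.5 171.4 118.8   2.2] [0.596  0.2004 0.0219]
(0.04, 0.08) [326 247  11  12 105] [352.4 -15.8  37.3  33.9   1.7] [ 0.3517 -0.0154  0.0613]
(0.1, 0.2) [206 167  20  19 300] [593.9 377.4  61.5  65.    0.9] [0.5929 0.3768 0.1106]
(0.1, 0.2) [437 180  20  18 270] [ 570.9 -391.6   56.6   54.7   37.6] [ 0.5682 -0.3877  0.1321]
```

View pics/topcrop.png

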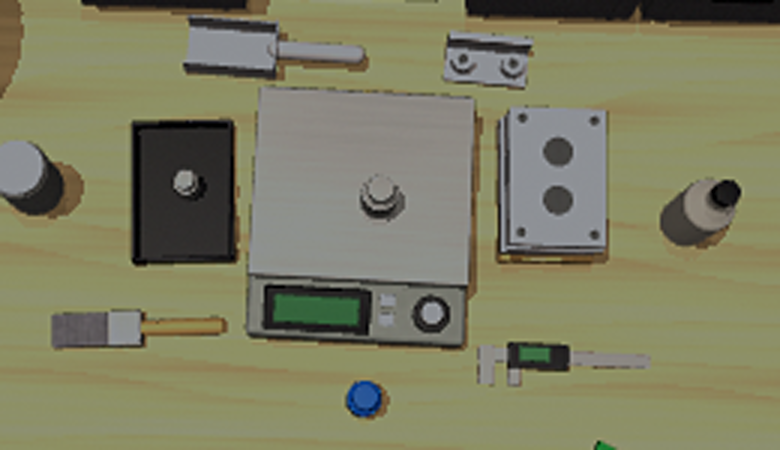

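Top view: the steel check weight on the pan is at (337,185), the blue look-alike at (331,252) stands on the bench. The white plate on the stack is at (394,181), the green look-alike at (425,290). The key is at (353,224). The crop confirms that the steel and aluminium ones on pan and stack are meant, and their sizes and heights agree.

```bash
python3 -m inch '[{"twist":0.148},{"twist":0.149},{"z":25,"x":-34},{"z":25,"x":-34},{"z":25,"x":-34},{"z":25,"x":-34},{"z":25,"x":-34},{"z":25,"x":-34},{"z":25,"x":-34},{"z":25,"x":-34},{"z":25,"x":-34},{"z":25,"x":-34}]' 1 20
python3 -m inch '[{"z":25,"x":-34},{"z":25,"x":-34},{"z":25,"x":-34},{"z":25,"x":-34},{"z":20,"x":-34},{"z":14,"x":-34},{"z":5,"x":-4},{}]'
python3 - <<'E'
from h import *
st=robot.read_state(); print(st["tool_pos"],R.from_rotvec(st["orientation"]).as_matrix().round(3),st["force"])
c=imaging.read_camera("wrist"); cv2.imwrite("pics/w1.png",c["color"][:,:,::-1])
E
```

```text
[ 0.17548147 -0.5736294   0.40409091] [[ 0.292 -0.     0.956]
 [-0.956  0.001  0.292]
 [-0.001 -1.     0.   ]] [-0.06665323 -0.00711265  0.27213132]$[0]: bad value
$[0]: bad value
```

View pics/w1.png

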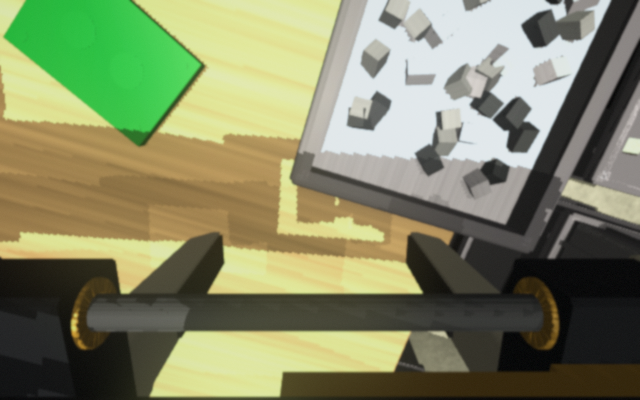

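The call was refused, so every row probably needs all four keys. The arm has not moved.

```bash
python3 -m inch '[{"x":0,"y":0,"z":0,"twist":0.148},{"x":0,"y":0,"z":0,"twist":0.149},{"x":-34,"y":0,"z":25,"twist":0},{"x":-34,"y":0,"z":25,"twist":0},{"x":-34,"y":0,"z":25,"twist":0},{"x":-34,"y":0,"z":25,"twist":0},{"x":-34,"y":0,"z":25,"twist":0},{"x":-34,"y":0,"z":25,"twist":0},{"x":-34,"y":0,"z":25,"twist":0},{"x":-34,"y":0,"z":25,"twist":0}]' 1 20
```

```text
t: 1.25
tool_pos: [0.3762, -0.3002, 0.4048]
orientation: [-1.209, 1.209, -1.21]
force: [0.9, -1.0, 0.2]
opening: 0.0925
```

```bash
python3 -m inch '[{"x":-36,"y":0,"z":25,"twist":0},{"x":-36,"y":0,"z":25,"twist":0},{"x":-36,"y":0,"z":25,"twist":0},{"x":-36,"y":0,"z":25,"twist":0},{"x":-36,"y":0,"z":25,"twist":0},{"x":-36,"y":0,"z":25,"twist":0},{"x":-36,"y":0,"z":25,"twist":0},{"x":-22,"y":0,"z":20,"twist":0},{"x":0,"y":0,"z":0,"twist":0},{"x":0,"y":0,"z":0,"twist":0}]'
python3 - <<'E'
from h import *
st=robot.read_state(); print(st["tool_pos"],R.from_rotvec(st["orientation"]).as_matrix().round(3),st["force"])
c=imaging.read_camera("wrist"); cv2.imwrite("pics/w2.png",c["color"][:,:,::-1])
P=pose(c,st); W=cloud(c,P); np.save("/tmp/W2.npy",W)
z=W[...,2]
for lo,hi in((.135,.152),(.115,.128),(.068,.08),(.085,.096)):
    m=((z>lo)&(z<hi)).astype(np.uint8); n,l,s,ce=cv2.connectedComponentsWithStats(m)
    for i in range(1,n):
        if s[i,4]>150: p=W[l==i]; print((lo,hi),s[i],rect(p),np.mean(p,0).round(4))
E
```

```text
t: 2.25
tool_pos: [0.5707, -0.0273, 0.4043]
orientation: [-1.211, 1.209, -1.208]
force: [0.2, -0.4, 1.0]
opening: 0.0929
[ 0.57067249 -0.02734759  0.40428857] [[ 0.001 -0.001  1.   ]
 [-1.    -0.     0.001]
 [ 0.    -1.    -0.001]] [ 0.24734767 -0.37247013  1.02705646]
(0.135, 0.152) [ 295  181   40   41 1277] [575.4 -26.7  27.2  27.5  82.7] [ 0.5765 -0.0267  0.1475]
(0.115, 0.128) [289 167  52  47 857] [578.  -26.7  34.5  39.2   0.9] [ 0.5841 -0.0266  0.1247]
(0.068, 0.08) [  143    20   307   255 64865] [595.5  -9.2 250.  219.8  88.5] [ 0.6105 -0.0093  0.0761]
(0.068, 0.08) [ 468   53   30  184 1430] [ 603.5 -173.8  158.9    5.1    0.9] [ 0.6144 -0.1725  0.075 ]
(0.068, 0.08) [ 208  276  100   17 1413] [468.7  30.1  99.2  18.1  89.9] [0.4686 0.0302 0.0696]
(0.085, 0.096) [  475    44   165   195 26278] [ 607.3 -228.4  112.1  160.    89.5] [ 0.6126 -0.2259  0.0929]
```

View pics/w2.png

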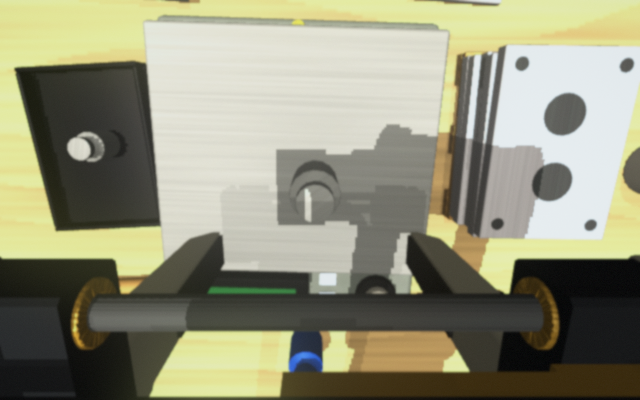

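The wrist view shows the check weight at (315,190) and the pan around it; the tray is on the left with the small weight at (85,147), the stack on the right. The weight measures (0.575,-0.027) with its top at 0.1475, which matches 75+72 mm.

```bash
python3 -m inch '[{"x":0,"y":30,"z":4,"twist":0},{"x":0,"y":35,"z":0,"twist":0},{"x":0,"y":35,"z":0,"twist":0},{"x":0,"y":20,"z":0,"twist":0},{"x":0,"y":4,"z":0,"twist":0},{"x":0,"y":0,"z":0,"twist":0}]' 
python3 -m inch '[{"x":0,"y":0,"z":0,"twist":0},{"x":0,"y":0,"z":0,"twist":0},{"x":0,"y":0,"z":0,"twist":0},{"x":0,"y":0,"z":0,"twist":0},{"x":0,"y":0,"z":0,"twist":0},{"x":0,"y":0,"z":0,"twist":0},{"x":0,"y":0,"z":0,"twist":0},{"x":0,"y":0,"z":0,"twist":0}]' -1 30
```

```text
t: 2.9
tool_pos: [0.5741, -0.0288, 0.2806]
orientation: [-1.209, 1.211, -1.21]
force: [0.0, 0.5, 1.0]
opening: 0.0925
t: 3.7
tool_pos: [0.5746, -0.0277, 0.2807]
orientation: [-1.209, 1.209, -1.209]
force: [-0.4, 0.9, 0.6]
opening: 0.0391
```

Gripped at 39 mm, which is the body's diameter. Next: lift, carry over to the tray and check.

```bash
python3 -m inch '[{"x":0,"y":-15,"z":0,"twist":0},{"x":0,"y":-25,"z":0,"twist":0},{"x":-15,"y":0,"z":-3,"twist":0},{"x":-30,"y":0,"z":-4,"twist":0},{"x":-35,"y":0,"z":-4,"twist":0},{"x":-35,"y":0,"z":-4,"twist":0},{"x":-35,"y":0,"z":-4,"twist":0},{"x":-35,"y":0,"z":-4,"twist":0},{"x":-30,"y":0,"z":-3,"twist":0},{"x":-15,"y":0,"z":0,"twist":0},{"x":0,"y":0,"z":0,"twist":0}]'
python3 - <<'E'
from h import *
st=robot.read_state(); print(st["tool_pos"],st["force"],st["opening"])
c=imaging.read_camera("wrist"); cv2.imwrite("pics/w3.png",c["color"][:,:,::-1])
P=pose(c,st); W=cloud(c,P)
z=W[...,2]
for lo,hi in((.017,.028),(.045,.056),(-.004,.01)):
    m=((z>lo)&(z<hi)).astype(np.uint8); n,l,s,ce=cv2.connectedComponentsWithStats(m)
    for i in range(1,n):
        if s[i,4]>150: p=W[l==i]; print((lo,hi),s[i],rect(p),np.mean(p,0).round(4))
E
```

```text
t: 4.8
tool_pos: [0.5478, 0.2044, 0.3201]
orientation: [-1.211, 1.208, -1.207]
force: [0.9, -0.6, -5.7]
opening: 0.0394
[0.54783218 0.20436699 0.32011521] [ 0.91617255 -0.59517781 -5.74351825] 0.039417826156222774
(0.017, 0.028) [ 413    0   34  258 1157] [592.1 116.2   1.5 201.   88.5] [0.6014 0.116  0.0226]
(0.017, 0.028) [ 231   13  165  223 4764] [595.6 202.2 170.2 120.4   3. ] [0.6195 0.2008 0.0222]
(0.017, 0.028) [ 92  89  49  84 551] [600.4 356.1  64.2  24.4   9.2] [0.6013 0.3505 0.0225]
(0.045, 0.056) [ 424    0   44  258 2991] [594.6 113.2   7.3 181.8  88.5] [0.6031 0.1132 0.0491]
(0.045, 0.056) [ 65  87  58  94 768] [600.4 356.4  64.7  25.5   9.5] [0.6013 0.3505 0.0506]
(0.045, 0.056) [312 115  31  31 764] [6.019e+02 1.965e+02 2.070e+01 2.100e+01 1.000e-01] [0.6019 0.1967 0.052 ]
(0.045, 0.056) [592 331  17  19 165] [432.2 -30.5  21.   11.1   2.3] [ 0.431  -0.0316  0.0511]
(-0.004, 0.01) [    0     0   441   293 61933] [5.711e+02 3.028e+02 2.516e+02 3.880e+02 2.000e-01] [0.596  0.3225 0.0011]
(-0.004, 0.01) [  240    24   147   207 24285] [595.3 202.5 161.5 111.8   2.9] [0.605  0.2025 0.0061]
(-0.004, 0.01) [  21  331   52   65 2410] [365.  474.2  39.5  78.4  89.9] [0.366  0.4742 0.0011]
(-0.004, 0.01) [ 247  331  136   40 4629] [3.812e+02 2.047e+02 4.790e+01 1.372e+02 1.000e-01] [0.3792 0.2037 0.0011]
(-0.004, 0.01) [ 563  350   41   44 1061] [357.1 -65.2  54.1  38.3   1.1] [ 0.3642 -0.0685  0.0011]
```

View pics/w3.png

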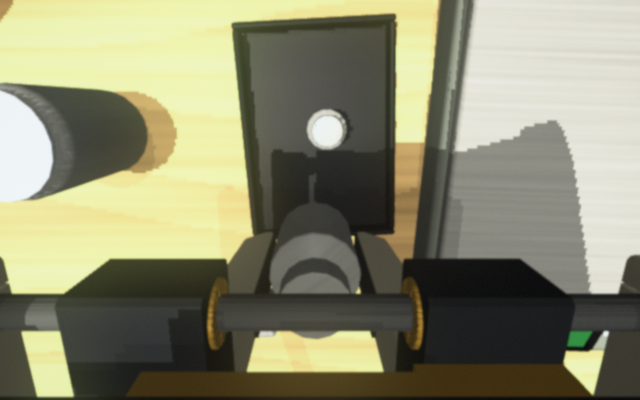

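The tray is at (240-395, 15-232) with the small weight at (328,130), and the held weight is upright over the free near half. The tray's centre is (0.5955,0.2025). Lowering now.

```bash
python3 -m inch '[{"x":2,"y":20,"z":1,"twist":0},{"x":0,"y":30,"z":0,"twist":0},{"x":0,"y":30,"z":0,"twist":0},{"x":0,"y":15,"z":0,"twist":0},{"x":0,"y":7,"z":0,"twist":0},{"x":0,"y":2,"z":0,"twist":0},{"x":0,"y":0,"z":0,"twist":0},{"x":0,"y":0,"z":0,"twist":0}]'
python3 -m inch '[{"x":0,"y":2,"z":0,"twist":0},{"x":0,"y":2,"z":0,"twist":0},{"x":0,"y":1,"z":0,"twist":0},{"x":0,"y":0,"z":0,"twist":0}]'
```

```text
t: 5.65
tool_pos: [0.5505, 0.2003, 0.2185]
orientation: [-1.207, 1.208, -1.21]
force: [0.4, 0.8, -5.9]
opening: 0.0391
t: 6.05
tool_pos: [0.5495, 0.2002, 0.2115]
orientation: [-1.209, 1.21, -1.209]
force: [0.2, -0.5, -5.5]
opening: 0.0394
```

```bash
python3 -m inch '[{"x":0,"y":0.5,"z":0,"twist":0},{"x":0,"y":0.5,"z":0,"twist":0},{"x":0,"y":0,"z":0,"twist":0}]'
python3 -m inch '[{"x":0,"y":0.5,"z":0,"twist":0},{"x":0,"y":0.5,"z":0,"twist":0},{"x":0,"y":0,"z":0,"twist":0}]'
```

```text
t: 6.35
tool_pos: [0.5497, 0.2002, 0.2108]
orientation: [-1.209, 1.209, -1.209]
force: [-1.1, 0.3, -5.0]
opening: 0.0396
t: 6.65
tool_pos: [0.5498, 0.2002, 0.2107]
orientation: [-1.209, 1.209, -1.209]
force: [-5.8, -0.9, 5.0]
opening: 0.0394
```

The force switched from -5.5 to +5 N, so the weight stands on the floor. Release and retreat.

```bash
python3 -m inch '[{"x":0,"y":0,"z":0,"twist":0},{"x":0,"y":0,"z":0,"twist":0},{"x":0,"y":0,"z":0,"twist":0},{"x":0,"y":0,"z":0,"twist":0},{"x":0,"y":0,"z":0,"twist":0}]' 0.45
python3 -m inch '[{"x":0,"y":-15,"z":0,"twist":0},{"x":0,"y":-35,"z":0,"twist":0},{"x":0,"y":-40,"z":0,"twist":0},{"x":0,"y":-30,"z":0,"twist":0},{"x":0,"y":0,"z":0,"twist":0}]'
python3 - <<'E'
from h import *
st=robot.read_state()
c=imaging.read_camera("wrist"); cv2.imwrite("pics/w4.png",c["color"][:,:,::-1])
P=pose(c,st); W=cloud(c,P)
z=W[...,2]
for lo,hi in((.068,.082),(.045,.056)):
    m=((z>lo)&(z<hi)).astype(np.uint8); n,l,s,ce=cv2.connectedComponentsWithStats(m)
    for i in range(1,n):
        if s[i,4]>150: p=W[l==i]; print((lo,hi),s[i],rect(p),np.mean(p,0).round(4))
E
```

```text
t: 7.15
tool_pos: [0.5497, 0.2002, 0.2098]
orientation: [-1.209, 1.209, -1.209]
force: [-0.4, -0.7, -0.3]
opening: 0.0671
t: 7.65
tool_pos: [0.5515, 0.2007, 0.3373]
orientation: [-1.199, 1.203, -1.212]
force: [1.5, -0.4, 1.0]
opening: 0.0673
(0.068, 0.082) [  424     0   216   286 52803] [591.   39.1 157.5 197.4  89.1] [0.6038 0.0494 0.076 ]
(0.068, 0.082) [  49   97   67   96 1066] [601.3 357.2  65.8  27.1  11.6] [0.6024 0.3509 0.0753]
(0.068, 0.082) [ 297  192   39   40 1206] [550.6 200.8  27.4  27.4  17.8] [0.5515 0.2009 0.0776]
(0.045, 0.056) [ 416    0   36  249 2382] [605.  113.3   6.4 184.   88.4] [0.6131 0.1132 0.0489]
(0.045, 0.056) [ 75  98  57  87 630] [601.3 357.5  65.8  26.6  11.8] [0.6023 0.3509 0.0506]
(0.045, 0.056) [308 124  29  29 655] [601.6 196.5  21.1  20.9  89.6] [0.6018 0.1967 0.052 ]
(0.045, 0.056) [291 178  51  45 665] [553.6 200.8  39.1  33.3  87.7] [0.5593 0.2009 0.0541]
```

View pics/w4.png

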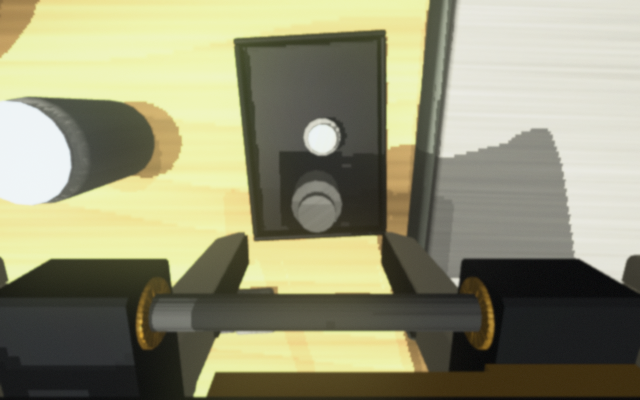

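The weight stands upright in the tray at (318,205), next to the small weight at (322,138). Next, go over the zero key with one finger.

```bash
python3 -m inch '[{"x":25,"y":0,"z":-8,"twist":0},{"x":35,"y":0,"z":-10,"twist":0},{"x":35,"y":0,"z":-10,"twist":0},{"x":35,"y":0,"z":-10,"twist":0},{"x":35,"y":0,"z":-10,"twist":0},{"x":35,"y":0,"z":-10,"twist":0},{"x":35,"y":0,"z":-10,"twist":0},{"x":35,"y":0,"z":-10,"twist":0},{"x":35,"y":0,"z":-10,"twist":0},{"x":35,"y":0,"z":-10,"twist":0},{"x":3,"y":0,"z":-1,"twist":0},{"x":0,"y":0,"z":0,"twist":0}]' 1
python3 - <<'E'
from h import *
st=robot.read_state(); print(st["tool_pos"])
for n in("wrist","scene"):
    c=imaging.read_camera(n); cv2.imwrite(f"pics/{n}5.png",c["color"][:,:,::-1])
    P=pose(c,st); W=cloud(c,P); np.save(f"/tmp/{n}5.npy",W)
    if n=="scene":cv2.imwrite("pics/scene5.png",cv2.resize(c["color"][120:280,180:420,::-1],None,fx=3,fy=3))
E
```

```text
t: 8.9
tool_pos: [0.45, -0.1433, 0.3291]
orientation: [-1.208, 1.213, -1.21]
force: [0.5, 0.3, -0.2]
opening: 0.0933
[ 0.45003517 -0.14331738  0.32906185]
```

View pics/wrist5.png

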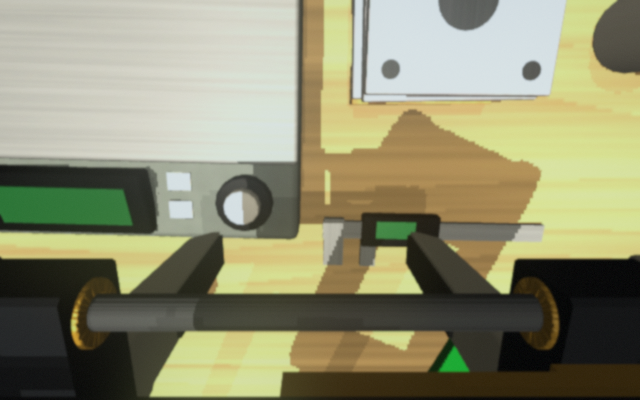

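View pics/scene5.png

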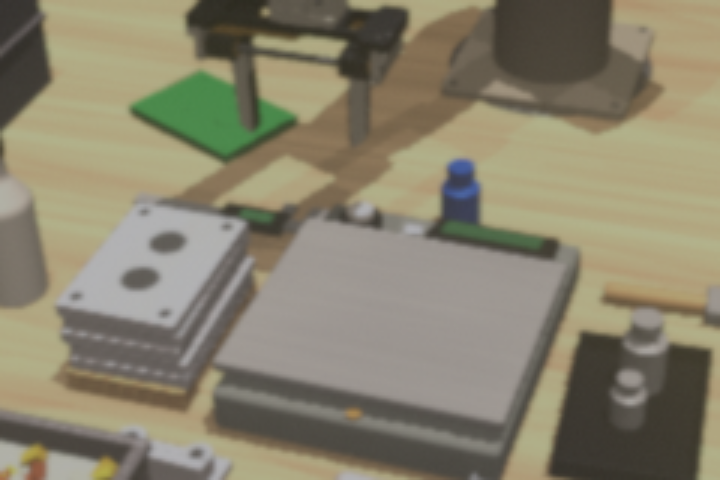

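Run:
```python
import numpy as np,cv2
from h import rect
W=np.load("/tmp/wrist5.npy")
for u,v in((242,202),(232,205),(252,198),(242,182),(265,200),(280,170),(280,220),(214,232),(208,238),(220,238)): print((u,v),W[v,u].round(4))
a=W[150:240,200:300]; z=a[...,2]
m=((z>.0685)&(z<.0738)).astype(np.uint8); n,l,s,ce=cv2.connectedComponentsWithStats(m)
for i in range(1,n):
    if s[i,4]>80: print(s[i],rect(a[l==i]),a[l==i].mean(0).round(4))
```

```text
(242, 202) [ 0.4554 -0.0916  0.0726]
(232, 205) [ 0.4533 -0.0845  0.0729]
(252, 198) [ 0.4578 -0.0984  0.0708]
(242, 182) [ 0.4677 -0.0905  0.0635]
(265, 200) [ 0.454  -0.1063  0.0622]
(280, 170) [ 0.474  -0.1166  0.0503]
(280, 220) [ 0.4351 -0.1157  0.0517]
(214, 232) [nan nan nan]
(208, 238) [ 0.4601 -0.0918  0.1531]
(220, 238) [ 0.4582 -0.0961  0.1483]
[ 23  39  37  35 967] [450.9 -90.4  25.2  24.7  12.9] [ 0.4518 -0.0906  0.0718]
```

```bash
python3 -m inch '[{"x":0,"y":25,"z":1,"twist":0},{"x":0,"y":25,"z":0,"twist":0},{"x":0,"y":13,"z":0,"twist":0},{"x":0,"y":0,"z":0,"twist":0},{"x":0,"y":0,"z":0,"twist":0}]'
python3 -m inch '[{"x":0,"y":2,"z":0,"twist":0},{"x":0,"y":2,"z":0,"twist":0},{"x":0,"y":2,"z":0,"twist":0},{"x":0,"y":2,"z":0,"twist":0},{"x":0,"y":0,"z":0,"twist":0}]'
```

```text
t: 9.5
tool_pos: [0.4519, -0.1423, 0.2672]
orientation: [-1.21, 1.209, -1.208]
force: [-1.4, -0.4, 0.5]
opening: 0.0929
t: 10.0
tool_pos: [0.4514, -0.1428, 0.2585]
orientation: [-1.209, 1.21, -1.209]
force: [-0.2, -0.5, -0.3]
opening: 0.093
```

```bash
python3 -m inch '[{"x":0,"y":1.5,"z":0,"twist":0},{"x":0,"y":1.5,"z":0,"twist":0},{"x":0,"y":1,"z":0,"twist":0},{"x":0,"y":0,"z":0,"twist":0}]'
python3 -m inch '[{"x":0,"y":1,"z":0,"twist":0},{"x":0,"y":1,"z":0,"twist":0},{"x":0,"y":0,"z":0,"twist":0},{"x":0,"y":0,"z":0,"twist":0}]'
```

```text
t: 10.4
tool_pos: [0.4517, -0.1429, 0.2548]
orientation: [-1.209, 1.209, -1.21]
force: [-0.9, -0.1, 2.9]
opening: 0.0931
t: 10.8
tool_pos: [0.4517, -0.1429, 0.2529]
orientation: [-1.209, 1.209, -1.21]
force: [-1.3, -0.8, 3.3]
opening: 0.093
```

```bash
python3 -m inch '[{"x":0,"y":0.7,"z":0,"twist":0},{"x":0,"y":0.7,"z":0,"twist":0},{"x":0,"y":0,"z":0,"twist":0},{"x":0,"y":0,"z":0,"twist":0}]'
python3 -m inch '[{"x":0,"y":0.7,"z":0,"twist":0},{"x":0,"y":0,"z":0,"twist":0},{"x":0,"y":0,"z":0,"twist":0}]'
```

```text
t: 11.2
tool_pos: [0.4518, -0.1429, 0.2522]
orientation: [-1.209, 1.209, -1.209]
force: [-3.5, 0.1, 10.8]
opening: 0.0931
t: 11.5
tool_pos: [0.4518, -0.1429, 0.2521]
orientation: [-1.209, 1.209, -1.209]
force: [-6.3, -0.2, 16.3]
opening: 0.0931
```

The key bottomed out with the tip at 66.2 mm and the force jumping to 16 N, so it is fully pressed. Now rise and turn towards the stack.

```bash
python3 -m inch '[{"x":0,"y":-20,"z":0,"twist":0},{"x":0,"y":-40,"z":0,"twist":0},{"x":0,"y":-45,"z":0,"twist":0},{"x":0,"y":-40,"z":0,"twist":-0.14},{"x":0,"y":0,"z":0,"twist":-0.14},{"x":0,"y":0,"z":0,"twist":-0.14},{"x":0,"y":0,"z":0,"twist":-0.14},{"x":0,"y":0,"z":0,"twist":-0.14},{"x":0,"y":0,"z":0,"twist":-0.14},{"x":0,"y":0,"z":0,"twist":-0.14},{"x":0,"y":0,"z":0,"twist":-0.14},{"x":0,"y":0,"z":0,"twist":-0.14}]'
python3 -m inch '[{"x":0,"y":0,"z":0,"twist":-0.14},{"x":0,"y":0,"z":0,"twist":-0.145},{"x":20,"y":0,"z":-15,"twist":0},{"x":30,"y":0,"z":-20,"twist":0},{"x":30,"y":0,"z":-20,"twist":0},{"x":30,"y":0,"z":-20,"twist":0},{"x":30,"y":0,"z":-20,"twist":0},{"x":14,"y":0,"z":-20,"twist":0},{"x":0,"y":0,"z":-15,"twist":0},{"x":0,"y":0,"z":0,"twist":0},{"x":0,"y":0,"z":0,"twist":0}]'
cat > look.py <<'E'
from h import *
import sys
n=sys.argv[1]
st=robot.read_state(); print(st["t"],st["tool_pos"],R.from_rotvec(st["orientation"]).as_matrix().round(3)[:,2],st["force"].round(1))
c=imaging.read_camera("wrist"); cv2.imwrite(f"pics/{n}.png",c["color"][:,:,::-1])
P=pose(c,st); W=cloud(c,P); np.save(f"/tmp/{n}.npy",W)
z=W[...,2]
for a in sys.argv[2:]:
    lo,hi=map(float,a.split(","))
    m=((z>lo)&(z<hi)).astype(np.uint8); k,l,s,ce=cv2.connectedComponentsWithStats(m)
    for i in range(1,k):
        if s[i,4]>200: p=W[l==i]; print((lo,hi),s[i],rect(p),np.mean(p,0).round(4))
E
python3 look.py w6 .085,.099 .071,.083 .056,.070
```

```text
t: 12.7
tool_pos: [0.4515, -0.1427, 0.395]
orientation: [-1.557, 0.24, -0.239]
force: [0.7, -0.1, 0.3]
opening: 0.0928
t: 13.8
tool_pos: [0.6015, -0.2767, 0.3952]
orientation: [-1.57, 0.022, -0.02]
force: [0.7, 0.9, -0.2]
opening: 0.0931
13.8 [ 0.60148637 -0.27665508  0.3952442 ] [0.027 1.    0.001] [ 0.7  0.9 -0.2]
(0.085, 0.099) [ 571    0   51  258 2054] [ 825.  -236.8    7.9  202.5    0. ] [ 0.8242 -0.2275  0.0934]
(0.085, 0.099) [  214    60   210   143 27897] [ 606.9 -228.4  110.2  160.3   89.3] [ 0.6069 -0.2254  0.0931]
(0.085, 0.099) [617  92  23  24 203] [ 852.7 -212.    18.5   10.4   55.1] [ 0.8538 -0.2108  0.0867]
(0.085, 0.099) [601 151  39  58 883] [ 853.6 -273.5   36.8   37.5   41.5] [ 0.8573 -0.2721  0.0869]
(0.085, 0.099) [620 204  20  26 261] [ 874.8 -307.2   13.9   24.7   18.7] [ 0.875  -0.307   0.0868]
(0.085, 0.099) [592 240  48   8 304] [ 861.7 -328.     1.7   49.    89.4] [ 0.8617 -0.3281  0.0921]
(0.071, 0.083) [ 155    0  283   13 3350] [ 591.8 -130.3    7.8  218.5   88.4] [ 0.5919 -0.1305  0.0755]
(0.071, 0.083) [ 560    0   51  247 2605] [ 8.269e+02 -2.339e+02  6.100e+00  1.999e+02  1.000e-01] [ 0.8268 -0.2259  0.0773]
(0.071, 0.083) [619  36  21  70 699] [ 859.6 -186.1   51.4   20.1   89.9] [ 0.8587 -0.1884  0.078 ]
(0.071, 0.083) [ 609  105   31   79 1293] [ 863.7 -248.3   31.1   68.4   13.4] [ 0.8671 -0.2404  0.0768]
(0.071, 0.083) [ 594  180   46   61 1505] [ 872.7 -301.5   54.7   45.9   89.6] [ 0.8712 -0.3089  0.0773]
(0.071, 0.083) [265 279  52  14 292] [ 576.5 -371.5   13.8   49.1   86.9] [ 0.5772 -0.3686  0.0767]
(0.056, 0.07) [ 549    4   49  238 2557] [ 8.267e+02 -2.340e+02  5.300e+00  2.003e+02  1.000e-01] [ 0.8275 -0.2257  0.0629]
(0.056, 0.07) [263 272  57  21 353] [ 575.3 -375.    20.9   56.5   89.7] [ 0.5777 -0.3703  0.063 ]
```

View pics/w6.png

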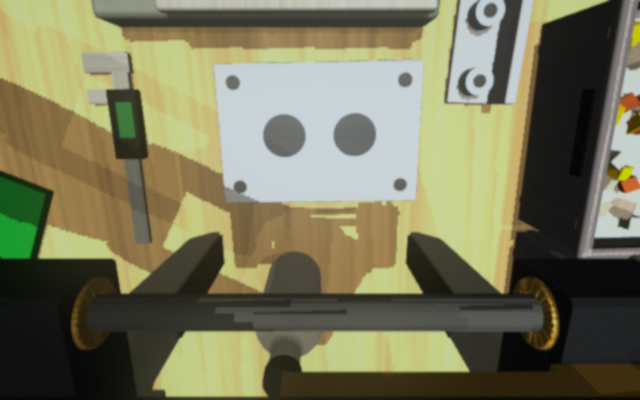

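The plate is at (215-423, 60-203), centre (0.607,-0.228), yaw about -0.7°, top at 0.093. The bottle is at (292,330), and its face lies 2 cm behind the gripper's body. Going down behind the far edge.

```bash
python3 -m inch '[{"x":6,"y":0,"z":-13,"twist":0},{"x":0,"y":0,"z":-13,"twist":0},{"x":0,"y":25,"z":0,"twist":0},{"x":0,"y":30,"z":0,"twist":0},{"x":0,"y":30,"z":0,"twist":0},{"x":0,"y":25,"z":0,"twist":0},{"x":0,"y":10,"z":0,"twist":0},{"x":0,"y":4,"z":0,"twist":0},{"x":0,"y":0,"z":0,"twist":0},{"x":0,"y":0,"z":0,"twist":0}]'
python3 look.py w7 .085,.099
python3 - <<'E'
from h import *
c=imaging.read_camera("scene"); cv2.imwrite("pics/scene7.png",cv2.resize(c["color"][120:280,150:390,::-1],None,fx=3,fy=3))
E
```

```text
t: 14.85
tool_pos: [0.608, -0.3032, 0.2737]
orientation: [-1.572, 0.018, -0.022]
force: [-0.3, 0.6, -0.0]
opening: 0.0931
14.85 [ 0.60802242 -0.30323566  0.27369023] [ 0.026  1.    -0.001] [-0.3  0.6 -0. ]
(0.085, 0.099) [  111     0   384   217 76255] [ 606.6 -236.3   94.7  160.5   89.1] [ 0.6064 -0.2329  0.0931]
(0.085, 0.099) [188 232  36  40 362] [ 559.7 -297.7   10.2   21.4   38.5] [ 0.5603 -0.297   0.0943]
(0.085, 0.099) [406 232  35  40 340] [ 658.7 -300.3   21.5    9.7   50. ] [ 0.6583 -0.2995  0.0944]
(0.085, 0.099) [ 206  350   97   46 1369] [ 572.3 -373.6   53.8   17.9    7.6] [ 0.5748 -0.3686  0.0918]
```

View pics/w7.png

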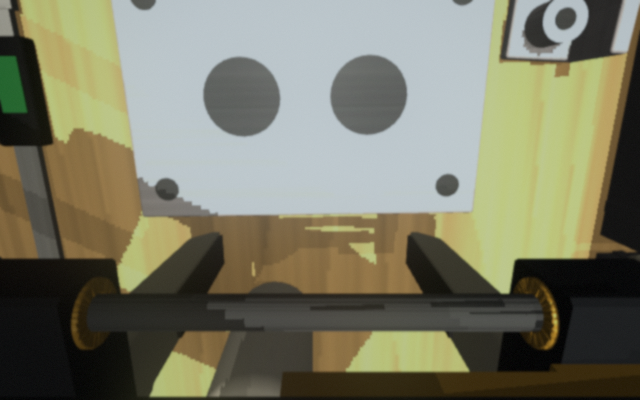

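View pics/scene7.png

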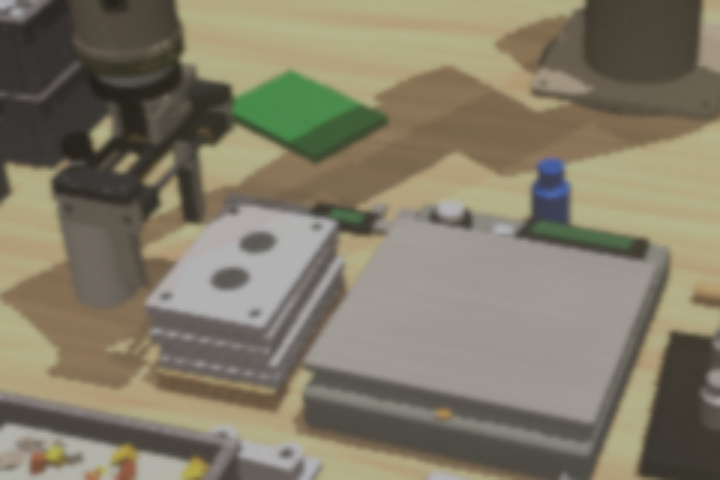

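```bash
python3 -m inch '[{"x":0,"y":4,"z":4,"twist":0},{"x":0,"y":1,"z":4,"twist":0},{"x":0,"y":0,"z":2,"twist":0},{"x":0,"y":0,"z":2,"twist":0},{"x":0,"y":0,"z":2,"twist":0},{"x":0,"y":0,"z":2,"twist":0},{"x":0,"y":0,"z":0,"twist":0},{"x":0,"y":0,"z":0,"twist":0}]'
python3 look.py w8 .085,.099
```

```text
t: 15.75
tool_pos: [0.608, -0.2867, 0.2667]
orientation: [-1.57, 0.02, -0.02]
force: [0.3, -0.0, 0.2]
opening: 0.0931
15.75 [ 0.60797647 -0.28666904  0.26671769] [0.026 1.    0.001] [ 0.3 -0.   0.2]
(0.085, 0.099) [  108     0   400   279 88954] [ 607.1 -234.1  119.2  160.8   88.6] [ 0.6076 -0.2218  0.0931]
(0.085, 0.099) [227 385  53  11 424] [ 572.1 -367.4   30.1    5.6    5.3] [ 0.5748 -0.3664  0.0883]
```

View pics/w8.png

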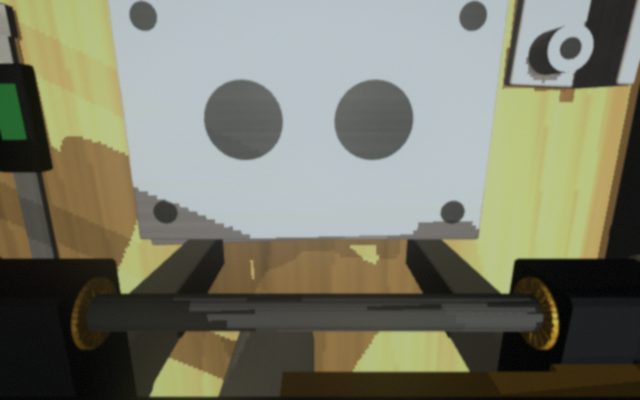

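```bash
python3 -m inch '[{"x":0,"y":-1,"z":3,"twist":0},{"x":-0.5,"y":0,"z":6,"twist":0},{"x":-0.6,"y":0,"z":8,"twist":0},{"x":-0.6,"y":0,"z":8,"twist":0},{"x":-0.6,"y":0,"z":8,"twist":0},{"x":-0.6,"y":0,"z":8,"twist":0},{"x":-0.6,"y":0,"z":8,"twist":0},{"x":-0.4,"y":0,"z":5,"twist":0},{"x":0,"y":0,"z":0,"twist":0}]'
python3 look.py w9 .081,.099 .072,.0815
python3 - <<'E'
from h import *
c=imaging.read_camera("scene"); cv2.imwrite("pics/scene9.png",cv2.resize(c["color"][140:280,190:400,::-1],None,fx=3,fy=3))
E
```

```text
t: 16.7
tool_pos: [0.6055, -0.2318, 0.2679]
orientation: [-1.57, 0.02, -0.02]
force: [0.3, 0.3, 0.6]
opening: 0.0929
16.7 [ 0.60551598 -0.23177912  0.26785279] [0.025 1.    0.001] [0.3 0.3 0.6]
(0.081, 0.099) [  113     0   391   277 88061] [ 604.9 -178.8  120.2  160.6   88.6] [ 0.6052 -0.1669  0.0928]
(0.072, 0.0815) [  31    0   87   48 3718] [ 501.  -121.9   19.2   38.1   88.3] [ 0.5013 -0.1221  0.0759]
(0.072, 0.0815) [499   0  23  48 780] [ 696.8 -127.    19.5    9.1   89.6] [ 0.6966 -0.1268  0.0759]
(0.072, 0.0815) [156 239  32  25 432] [ 529.3 -228.4   21.    10.8   40.4] [ 0.53   -0.2299  0.0791]
(0.072, 0.0815) [  208   239   214    54 10294] [ 606.  -242.5   31.9  114.8   88.5] [ 0.606  -0.2427  0.0791]
(0.072, 0.0815) [442 239  22  18 214] [ 680.1 -231.5    7.4   15.1   46.8] [ 0.6793 -0.2323  0.079 ]
(0.072, 0.0815) [184 331 121   4 294] [ 565.7 -281.5    3.7   67.    89.7] [ 0.5576 -0.2813  0.079 ]
```

View pics/w9.png

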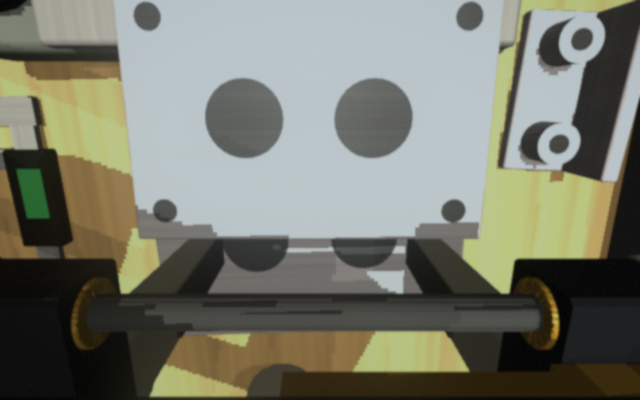

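View pics/scene9.png

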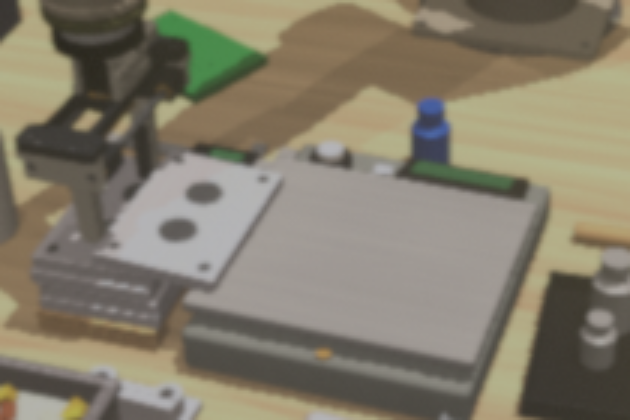

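The plate slides alone and stays square: it bridges onto the pan, and plate2's far edge is unchanged at y≈-0.283. Continuing.

```bash
python3 -m inch '[{"x":-0.4,"y":0,"z":5,"twist":0},{"x":-0.6,"y":0,"z":8,"twist":0},{"x":-0.6,"y":0,"z":8,"twist":0},{"x":-0.6,"y":0,"z":8,"twist":0},{"x":-0.6,"y":0,"z":8,"twist":0},{"x":-0.6,"y":0,"z":8,"twist":0},{"x":-0.6,"y":0,"z":8,"twist":0},{"x":-0.6,"y":0,"z":8,"twist":0},{"x":-0.6,"y":0,"z":8,"twist":0},{"x":-0.4,"y":0,"z":6,"twist":0},{"x":0,"y":0,"z":0,"twist":0}]'
python3 look.py w10 .081,.099
```

```text
t: 17.9
tool_pos: [0.6019, -0.1566, 0.2678]
orientation: [-1.57, 0.02, -0.02]
force: [0.2, 0.4, -0.9]
opening: 0.0929
17.9 [ 0.60185131 -0.15662677  0.26779889] [0.025 1.    0.001] [ 0.2  0.4 -0.9]
(0.081, 0.099) [  115     0   390   277 85823] [ 602.2 -103.5  120.   160.6   88.6] [ 0.6023 -0.0913  0.0902]
```

View pics/w10.png

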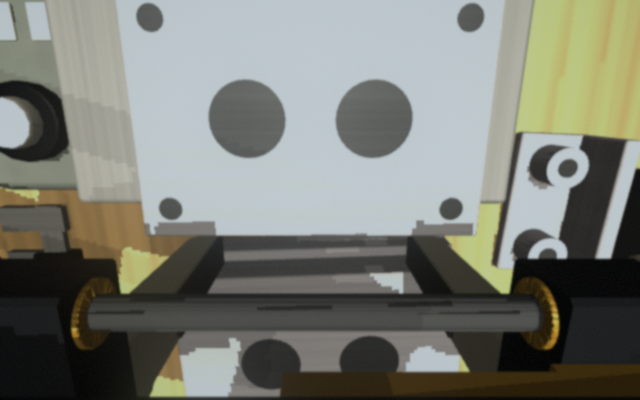

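```bash
python3 -m inch '[{"x":-0.4,"y":0,"z":5,"twist":0},{"x":-0.6,"y":0,"z":8,"twist":0},{"x":-0.6,"y":0,"z":8,"twist":0},{"x":-0.6,"y":0,"z":8,"twist":0},{"x":-0.6,"y":0,"z":8,"twist":0},{"x":-0.6,"y":0,"z":8,"twist":0},{"x":-0.6,"y":0,"z":8,"twist":0},{"x":-0.6,"y":0,"z":8,"twist":0},{"x":-0.6,"y":0,"z":8,"twist":0},{"x":-0.3,"y":0,"z":4,"twist":0},{"x":0,"y":0,"z":0,"twist":0},{"x":0,"y":0,"z":0,"twist":0}]'
python3 - <<'E'
from h import *
st=robot.read_state()
for n in("wrist","top"):
    c=imaging.read_camera(n); cv2.imwrite(f"pics/{n}11.png",c["color"][:,:,::-1])
    W=cloud(c,pose(c,st)); z=W[...,2]
    for lo,hi in((.083,.096),):
        m=((z>lo)&(z<hi)).astype(np.uint8);k,l,s,ce=cv2.connectedComponentsWithStats(m)
        for i in range(1,k):
            if s[i,4]>400:p=W[l==i];print(n,s[i],rect(p),p.mean(0).round(4))
E
```

```text
t: 19.15
tool_pos: [0.5979, -0.084, 0.2672]
orientation: [-1.569, 0.021, -0.019]
force: [-0.1, -0.1, -0.3]
opening: 0.0926
wrist [  115     0   392   275 85874] [598.3 -31.2 120.6 160.6  88.6] [ 0.5987 -0.0184  0.0901]
top [317 156  19  47 559] [596.9  13.7  56.1 162.4  83.5] [0.6066 0.0142 0.0902]
top [495 168  52  62 726] [ 5.486e+02 -6.477e+02  2.107e+02  1.632e+02  1.000e-01] [ 0.5458 -0.6492  0.0898]
top [ 92 262  57  67 796] [1.984e+02 6.606e+02 2.095e+02 1.643e+02 3.000e-01] [0.1964 0.6623 0.0908]
```

View pics/top11.png

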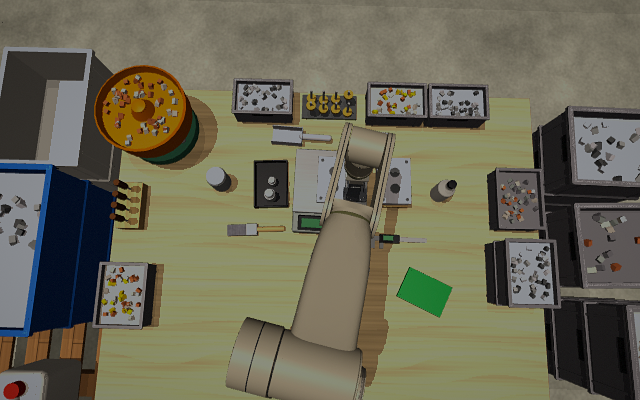

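View pics/wrist11.png

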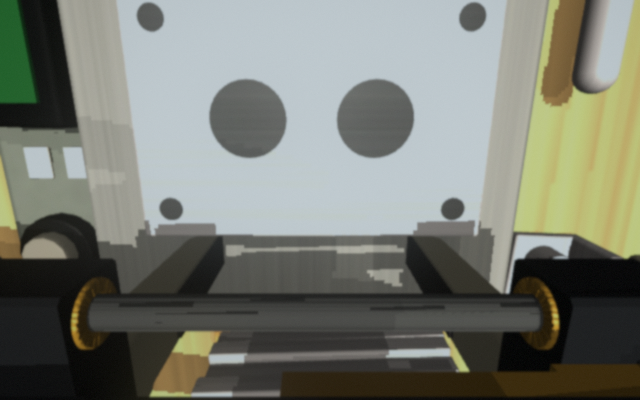

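Run:
```python
from h import *
st=robot.read_state(); c=imaging.read_camera("wrist"); P=pose(c,st)
print(st["tool_pos"]); print(ray(c,P,[(248,118),(375.5,118),(150,16.5),(472.5,16.5),(171,209),(452.5,209),(300,235.5),(400,235.5)],.0895).round(4))
print("pan edges",ray(c,P,[(91,190),(66,20),(512,170),(536,20)],.075).round(4))
```

```text
[ 0.5979318  -0.08433156  0.26711889]
[[ 0.5709 -0.0177  0.0895]
 [ 0.627  -0.0192  0.0895]
 [ 0.5336  0.024   0.0895]
 [ 0.6661  0.0206  0.0895]
 [ 0.5315 -0.0586  0.0895]
 [ 0.664  -0.0619  0.0895]
 [ 0.5918 -0.0734  0.0895]
 [ 0.6398 -0.0746  0.0895]]
pan edges [[ 0.4859 -0.0517  0.075 ]
 [ 0.4895  0.0269  0.075 ]
 [ 0.698  -0.0468  0.075 ]
 [ 0.7007  0.0214  0.075 ]]
```

```bash
python3 -m inch '[{"x":-0.5,"y":0,"z":4,"twist":0},{"x":-0.5,"y":0,"z":4,"twist":0},{"x":-0.2,"y":0,"z":1.5,"twist":0},{"x":0,"y":0,"z":0,"twist":0},{"x":0,"y":0,"z":0,"twist":0},{"x":0,"y":0,"z":0,"twist":0}]'
python3 -m inch '[{"x":0,"y":0,"z":-3,"twist":0},{"x":0,"y":0,"z":-6,"twist":0},{"x":0,"y":-5,"z":-6,"twist":0},{"x":0,"y":-25,"z":0,"twist":0},{"x":0,"y":-40,"z":0,"twist":0},{"x":0,"y":-40,"z":0,"twist":0},{"x":0,"y":-30,"z":-20,"twist":0},{"x":0,"y":0,"z":-30,"twist":0},{"x":0,"y":0,"z":-30,"twist":0},{"x":0,"y":0,"z":0,"twist":0},{"x":0,"y":0,"z":0,"twist":0}]'
python3 look.py w12 .083,.096 .071,.0825
```

```text
t: 19.9
tool_pos: [0.5973, -0.0749, 0.2678]
orientation: [-1.57, 0.02, -0.021]
force: [-1.0, 0.5, 0.4]
opening: 0.0927
t: 21.0
tool_pos: [0.5945, -0.171, 0.4078]
orientation: [-1.57, 0.022, -0.022]
force: [-0.0, 0.2, -0.1]
opening: 0.0931
21.0 [ 0.59448409 -0.17104969  0.40777721] [0.028 1.    0.   ] [-0.   0.2 -0.1]
(0.083, 0.096) [  209     0   208    61 12383] [596.9 -43.3  43.2 160.3  88.5] [ 0.5969 -0.0432  0.09  ]
(0.083, 0.096) [561 134  33 124 787] [ 8.253e+02 -1.870e+02  7.300e+00  1.153e+02  1.000e-01] [ 0.8257 -0.1874  0.0884]
(0.083, 0.096) [590 213  22  23 221] [ 852.  -211.1   20.9   14.    41.9] [ 0.8538 -0.2106  0.0859]
(0.083, 0.096) [606 212  27  36 505] [ 873.9 -217.5   34.1   18.2   80.9] [ 0.8723 -0.2176  0.0859]
(0.071, 0.0825) [  0   0  35  27 769] [356.3 -20.6  19.6  27.5  89.1] [ 0.3563 -0.0197  0.073 ]
(0.071, 0.0825) [  173     0   272   145 25032] [593.2 -75.8 115.5 220.7  88.4] [ 0.5913 -0.0889  0.076 ]
(0.071, 0.0825) [132  83  29  30 572] [451.3 -89.6  24.3  23.6  54.5] [ 0.4511 -0.0899  0.0721]
(0.071, 0.0825) [ 553  134   38  124 1120] [ 826.9 -189.8  119.2   14.5   82.5] [ 0.8269 -0.1868  0.0769]
(0.071, 0.0825) [ 586  147   54  111 3541] [ 874.2 -197.2   52.2  110.     5.9] [ 0.8747 -0.1975  0.0768]
(0.071, 0.0825) [  236   183   176   110 17957] [ 603.6 -226.2  160.4  109.1    0.7] [ 0.604  -0.2219  0.079 ]
(0.071, 0.0825) [275 362  47  25 274] [ 570.1 -372.2   50.6   15.2   12.7] [ 0.5721 -0.3689  0.076 ]
```

View pics/w12.png

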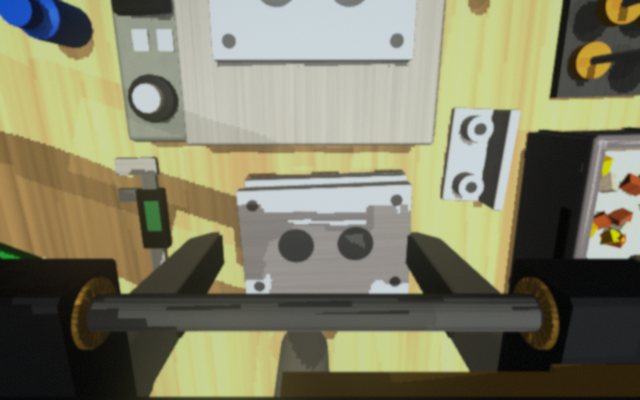

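The plate's trailing edge is at y≈-0.065 and the pan edge at -0.134, so it is centred. The key is up at (152,98) and plate2 is in place. Moving aside for a last top-view check.

```bash
python3 -m inch '[{"x":-20,"y":0,"z":-15,"twist":0},{"x":-30,"y":0,"z":-25,"twist":0},{"x":-30,"y":0,"z":-30,"twist":0},{"x":-30,"y":0,"z":-30,"twist":0},{"x":-30,"y":0,"z":-30,"twist":0},{"x":-30,"y":0,"z":-30,"twist":0},{"x":-30,"y":0,"z":-30,"twist":0},{"x":-15,"y":0,"z":-25,"twist":0},{"x":0,"y":0,"z":0,"twist":0},{"x":0,"y":0,"z":0,"twist":0}]'
python3 - <<'E'
from h import *
c=imaging.read_camera("top"); W=cloud(c,pose(c)); col=c["color"][:,:,::-1]
cv2.imwrite("pics/top13.png",cv2.resize(col[120:270,200:470],None,fx=2.9,fy=2.9,interpolation=cv2.INTER_CUBIC))
z=W[...,2]
def comp(n,lo,hi,box):
    m=np.zeros((400,640),np.uint8); x0,y0,x1,y1=box; m[y0:y1,x0:x1]=((z>lo)&(z<hi))[y0:y1,x0:x1]
    k,l,s,ce=cv2.connectedComponentsWithStats(m)
    for i in range(1,k):
        if s[i,4]>40: p=W[l==i]; print(n,s[i],rect(p),p.mean(0).round(4))
comp("plate",.083,.099,(285,140,375,220)); comp("pan",.07,.082,(285,140,375,212)); comp("plate2",.07,.088,(372,140,420,215))
comp("small/weight",.035,.09,(250,155,290,212)); comp("tin",.1,.2,(195,150,240,200));comp("bottle",.1,.2,(430,165,470,210)); comp("panplate",.07,.099,(285,140,375,212))
E
```

```text
t: 22.05
tool_pos: [0.3744, -0.379, 0.4076]
orientation: [-1.57, 0.021, -0.021]
force: [1.1, -0.1, -0.0]
opening: 0.0933
plate [ 314  156   36   48 1477] [597.7 -11.  113.5 165.7  88. ] [ 0.5939 -0.0092  0.0904]
pan [ 292  149   76   63 2801] [593.7  -8.1 250.3 220.9  88.6] [ 0.5909 -0.0057  0.0761]
plate2 [ 378  158   34   46 1479] [ 6.010e+02 -2.267e+02  1.612e+02  1.112e+02  6.000e-01] [ 0.6004 -0.2261  0.0789]
small/weight [268 177   8   8  48] [596.6 196.8  24.8  22.5  88.1] [0.5962 0.196  0.0482]
small/weight [264 189  12  12 112] [545.7 200.3  36.5  37.6   9.7] [0.5441 0.1989 0.0649]
tin [206 167  20  19 294] [593.9 377.3  62.6  62.2  89.4] [0.5929 0.3773 0.1107]
bottle [437 180  20  17 271] [ 570.7 -391.7   56.7   52.6   39.6] [ 0.5681 -0.3876  0.1318]
panplate [ 292  149   76   63 4378] [593.3  -8.1 250.3 221.6  88.6] [ 0.5922 -0.0065  0.0811]
```

View pics/top13.png

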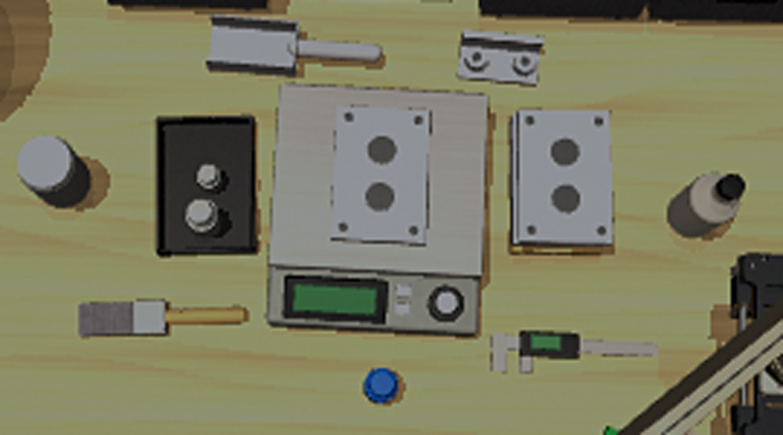

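The plate, centred in the crop at (380,175), lies flat in the middle of the pan and square with it (offset about 4 mm, angle within 1°). Both weights stand in the tray, at (208,176) and (202,215). The stack and bystanders are where they were, and the arm is clear.

```bash
python3 -c "
from plant import robot
print(robot.close_job())"
```

```text
the job is handed in; nothing more can be done
None
```

I did the whole job in order and handed it in at about 22 s of the 64 s allowed; no verdict was reported.

**What I did:**
- **Check weight:** I lifted it off the pan and stood it in the tray next to the smaller weight. It was touching the floor when I let go, and it measured upright afterwards.
- **Zero key:** I pressed it with one finger until it bottomed out. The fingertip stopped at 66.2 mm, which is the key's 71 mm minus its 5 mm travel, and the force jumped to 16 N.
- **Top plate:** I pushed it across with both fingertips on its far long edge.

**Last checks:**
- **Plate:** It lies flat, about 3–5 mm from the pan's centre and square within about 1°.
- **Key:** It is back up.
- **Check weight:** It sits about 45 mm from the tray's centre, inside the walls.
- **Rest of the stack and bystanders:** I re-measured the second plate, small weight, tin and bottle and they were unchanged to within the cameras' few millimetres. I only looked at the lower plates, caliper, brush, scoop and casting in the pictures, and they appear unmoved.

**What went wrong or disagreed:** My first two move commands were refused because rows left out some values, and the arm did not move. The top and wrist cameras differ by about 2–5 mm on some points, for example 0.546 against 0.551 m for the check weight's x, well inside the limits.

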